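Record the drives: pile the done one, show the next to the webcam

TASK

We are recording hard drives at this desk. Lay the single drive lying by itself squarely on top of the pile of two, edges flush, and let go of it; then pull the tall drive out of the dock and hold it up in the air for the webcam: centred on the lens's line of sight, about 15 cm in front of the lens, its long side upright in the picture and a broad face square to the lens, tipped as the webcam is. Finish while still holding it there, still and clear of everything else, and leave the short reader and the other things on the desk where they are.

Things in the scene. Friction and masses are not known exactly. Their poses are not given: they have to be found in the camera images.
- loose_drive: Dark grey metal drive case, 100 x 58 x 14 mm, about 0.15 kg, lying flat. Origin: centre of its underside; x along its 100 mm length, y along its 58 mm width, z up through its 14 mm thickness. It is the single drive lying by itself on the bare desk, between the pile and the dock: the one already recorded.
- pile_high: Dark grey metal drive case, 100 x 58 x 14 mm, about 0.15 kg, lying flat. Origin: centre of its underside; x along its 100 mm length, y along its 58 mm width, z up through its 14 mm thickness. It is the upper of the two drives in the pile; its upper face is 28 mm above the desk.
- pile_low: Dark grey metal drive case, 100 x 58 x 14 mm, about 0.15 kg, lying flat. Origin: centre of its underside; x along its 100 mm length, y along its 58 mm width, z up through its 14 mm thickness. It is the lower of the two drives in the pile and lies on the desk. The pile stands on one side of the desk and the dock on the other; which side is which varies.
- tall_drive: The drive to show: a dark grey metal drive case, 14 x 58 x 100 mm, about 0.15 kg, standing on end in one of the dock's two slots (either one). Origin: centre of its lower end, 10 mm above the desk at the start; x along its 14 mm thickness (normal to the broad faces), y along its 58 mm width, z up along its 100 mm length. Its top is 110 mm above the desk and 70 mm of it stand out of the dock; it can be pulled straight up.
- tall_center (a point): Centre of the drive to show, 50 mm along z from its origin; axes as that drive's.
- dock: Fixed grey block, 64 x 170 x 40 mm (x, y, z), with two slots in its upper face, at y = -40 and +40 mm, each 14 mm (x) by 58 mm (y) plus 3 mm play in all, 30 mm deep (slot floor 10 mm above the desk). Origin: centre of its underside.
- short_reader: Card reader case of the same dark metal, 14 x 58 x 60 mm, standing in the dock's other slot, its top only 70 mm above the desk. A bystander: it must stay where it is. Origin: centre of its underside.
- webcam: Fixed webcam stand at the far side of the desk: black round foot, 100 mm across, with a 12 mm post 260 mm high. Origin: centre of the foot's underside. The camera head sits on top and looks over the desk roughly towards the robot, tipped down.
- cam_head: The webcam's head, a black box 32 x 85 x 34 mm with a round lens in front. Origin: centre of the lens front, 260 mm above the desk. It looks along its own -x axis, which points 20 degrees (0.35 rad) below level; y runs along its 85 mm width, z is its own up direction, perpendicular to the line of sight.
- eraser: White eraser in a card sleeve, 22 x 55 x 12 mm, on the desk between the loose drive and the webcam. A bystander: it must stay where it is. Origin: centre of its underside.
- notes: Block of blank note paper, 76 x 76 x 18 mm, at the far right. A bystander: it must stay where it is. Origin: centre of its underside.
- pencil_cup: Grey pencil cup, 76 mm across, 95 mm high with pencils up to 155 mm, at the far left. A bystander: it must stay where it is. Origin: centre of its underside.

How it is judged:
By the outcome, as a careful person would: the job done as asked, in the order asked, and still so for the second after the job is handed in, while the arm keeps its last pose, push and grip.
It also fails if it takes over 50 s, if anything falls off the work surface, if the arm or the gripper's body presses on something with over 40 N, if the wrist force passes 120 N, or if a joint passes its speed limit or range.

ROBOT

A 6-joint arm with a two-finger parallel gripper is mounted at the origin on the work surface. World frame = base frame: x ahead of the robot, y to its left, z up, the work surface at z = 0. Lengths are in mm, angles in rad, forces in N, time in s.
With the tool pointing down it reaches from about 275 to 750 mm from the base axis. Payload 10.2 kg.
Tool frame: the origin (TCP) lies midway between the tips of the shut fingers; the grasp point (between the pads) lies 19 mm behind it (ctrl.hold_point_z is the distance from the TCP to the grasp point, in mm); z points along the fingers, y is the direction in which the jaws open and shut (so a half turn about z gives the same grasp; the last joint's range is limited). The gripper opens to 85 mm and grips with 20 to 120 N. Pads are 22 mm wide; open, the fingers measure 114 mm over their backs; the gripper's body (76 mm by 85 mm) begins 54 mm behind the grasp point. The pads swing forward as they close: fully open they stand 13 mm farther back than shut.
Start: joints at [1.108, 0.313, 1.498, -0, 1.331, -0.223], TCP at [124.705, 509.98, 231.294] pointing down, gripper open.
Joint ranges: [-2.94, 2.94], [-0.97, 2.17], [0.19, 2.56], [-1.23, 4.37], [0.02, 3.11], [-2.88, 2.88]. Speed limits (rad/s): [2.39, 2.39, 3.01, 3.14, 3.14, 3.14].

INTERFACE

Orientations are given as a unit quaternion [w, x, y, z].
In Python, from rig import ctrl, capture, get_calibration, ticket, search_frame, outline_of gives the robot as it stands. The module is installed in compiled form; this text tells all that it offers.
- The arm moves only by the tool servo_tool, never from a script. Its argument "motion" is a list of rows, each an object with "dr": the turn, a rotation vector about the tool's x, y, z in units of 10 degrees (1.0 is 10 degrees), a list of three; "delta_pos": the shift along the tool's x, y, z in units of 50 mm (1.0 is 50 mm), a list of three; "hand": the opening, from 0 (shut) to 1 (fully open). In form: [{"dr": [ax, ay, az], "delta_pos": [x, y, z], "hand": hand}, ...]. A call has 1 to 20 rows; each row shifts and turns the pose as measured when the row begins, along the tool's axes as they then stand; what a row does not reach is not made up. A row lasts 1/8 s, in which the tool goes at most 62.5 mm and 10.7 degrees, less where a joint would pass 70% of its speed; a pose out of reach is approached as far as the arm can. A call is refused whole if a number of a shift passes 1 or a number of a turn 1, either way. A call with a gripper value outside its range is refused whole. The fingers move at their own pace and stop on an object; "squeeze" is the grip in N (left out, the last holds). Time passes only in rows, so rows that do not move let the fingers close. It gives the time, the measured TCP pose, the force and the opening at its end, in the units of the state.
- ctrl.sense(): the state, without advancing time (a new reading comes with each control period).
- capture(name): name is "scene" or "top" or "wrist"; returns (picture, depth): 400x640x3 uint8, red, green, blue; 400x640 float32, mm along the optical axis (not along the pixel's ray), 0 where there is no reading.
- get_calibration(name): a dict with "camera_matrix" (3x3 intrinsics, pixels), "T" (4x4, takes a point from camera to world coordinates). Camera axes: x right, y down, z forward; pixel columns grow to the right and rows downward; lengths in mm; the calibration is good to about 2 mm. A picture is of the moment at which its call begins: read the wrist's pose just before it. get_calibration takes no time and is no camera call; for the wrist camera it gives the pose at the moment of the call.
- ticket.finish_job(): hands the job in, once; it reports no verdict.
Trained networks look in the newest picture that a camera, given by its name, has taken for a name from the list of things; names that differ only in an ending like _2 or _b are one class to them, and where a whole thing is asked for, a point or a joint stands for the part that bears it (a point fixed in the world has none). Each returns a list of dicts, best first, with "score" (0 to 1); they miss things now and then, are a little off and sometimes report something else, mostly with a low value. They report only what shows in the picture. A call takes as long as a camera call.
- search_frame(camera, label): "bbox" ([left, top, right, bottom] in pixels, round what is visible of it).
- outline_of(camera, label): "pixels" (400x640 bool, what is visible of it) and "bbox" ([left, top, right, bottom] in pixels, round what is visible of it).
The state is a dict: "time_s": time; "joints": joint angles; "dq": joint speeds; "tau": joint torques, N m; "eef_pos": TCP position; "ee_rot": TCP orientation; "force": force on the tool from outside, world axes, zero at the start; "wrist_torque": the same for the moment, N m; "grip_width": opening from 0.0 (shut) to 1.0 (fully open).
Only numpy, scipy, OpenCV 4.12 (cv2) and the standard library are available. Lean on these libraries where they do the work, as an engineer would, in place of code of your own. Each camera call takes 0.05 s, during which the arm holds its last target.

## Working session

There is one attempt and no reset: what is moved stays moved. The work goes in short steps, Python scripts to look and compute and a tool call to move; the robot and the scene stay as the last step left them, time stands still between calls to the robot, and variables do not carry over. Pictures are saved under pics/ and viewed, and the job is handed in when it is done.

Besides the shell and the picture viewer there is one more tool, called after "Request:" as name([rows], argument=value, ...), one row to a line, values as JSON. servo_tool: Moves the arm, as the interface text tells. Its arguments: {"type":"object","properties":{"motion":{"type":"array"},"squeeze":{"type":"number"}},"required":["motion"]}

```bash
mkdir -p pics; ls; cat > h.py <<'E'
import numpy as np, cv2
from rig import ctrl, capture, get_calibration, ticket, search_frame, outline_of
def save(n,img): cv2.imwrite('pics/'+n,cv2.cvtColor(img,cv2.COLOR_RGB2BGR))
def world(name,dep,T=None):
    c=get_calibration(name);K=c['camera_matrix'];T=c['T'] if T is None else T
    v,u=np.mgrid[0:400,0:640]
    P=np.stack([(u-K[0,2])/K[0,0]*dep,(v-K[1,2])/K[1,1]*dep,dep,np.ones_like(dep)],-1)
    W=(P@np.array(T).T)[...,:3]; W[dep<=0]=np.nan
    return W
E
python3 - <<'E'
from h import *
s=ctrl.sense();print({k:np.round(v,3) for k,v in s.items()},ctrl.hold_point_z)
for n in('scene','top'):
    p,d=capture(n);save(n+'1.png',p);np.save(n+'1.npy',d);np.save(n+'1p.npy',p)
    print(n,np.round(get_calibration(n)['T'],3).tolist(),get_calibration(n)['camera_matrix'].tolist())
E
```

```text
pics
{'time_s': np.float64(0.0), 'joints': array([ 1.108,  0.313,  1.498,  0.   ,  1.331, -0.223]), 'dq': array([ 0.002,  0.   , -0.   , -0.001,  0.   ,  0.003]), 'tau': array([-1.0000e-03, -4.1227e+01, -2.5974e+01, -0.0000e+00,  4.0000e-03,
        0.0000e+00]), 'eef_pos': array([124.576, 509.734, 230.719]), 'ee_rot': array([-0.   ,  0.12 ,  0.993, -0.001]), 'force': array([-0.641,  0.564, -0.183]), 'wrist_torque': array([ 0.007, -0.022,  0.03 ]), 'grip_width': np.float64(1.001)} 18.700000000000003
scene [[0.892, 0.292, -0.345, 955.536], [0.452, -0.609, 0.652, -729.873], [-0.02, -0.737, -0.675, 923.875], [0.0, 0.0, 0.0, 1.0]] [[491.6953764170293, 0.0, 323.4828928530859], [0.0, 491.6953764170293, 205.58526058075566], [0.0, 0.0, 1.0]]
top [[0.027, -0.998, 0.052, 526.591], [-1.0, -0.026, 0.007, -20.424], [-0.005, -0.052, -0.999, 1069.037], [0.0, 0.0, 0.0, 1.0]] [[390.388044905305, 0.0, 320.4738434052316], [0.0, 390.388044905305, 196.5686520836611], [0.0, 0.0, 1.0]]
```

View pics/scene1.png

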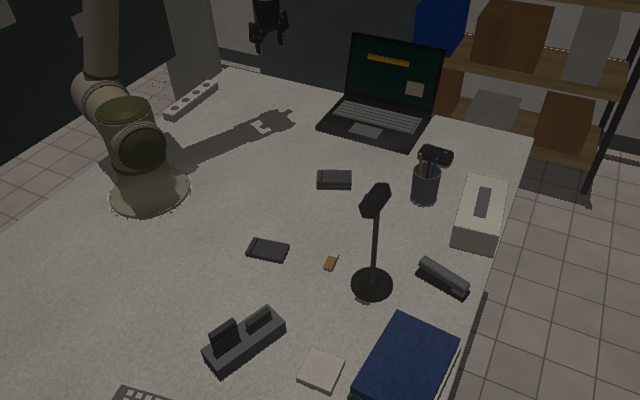

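View pics/top1.png

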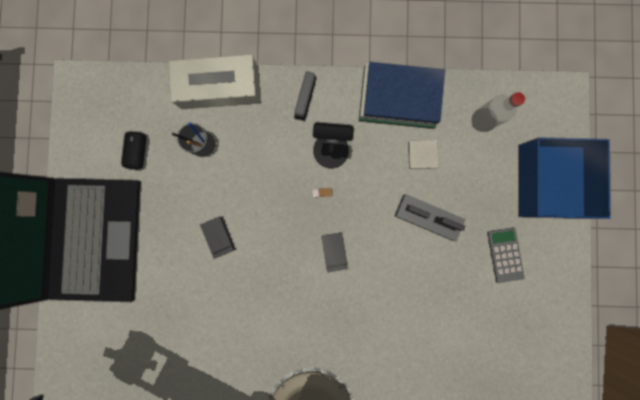

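The top view shows the pile at about (218,237), the loose drive at (334,252), the dock at (430,218) and the webcam at (333,145). Next I'll measure them.

```bash
python3 - <<'E'
from h import *
for n in('top','scene'):
    p,d=capture(n);W=world(n,d)
    vis=p.copy()
    for l in('loose_drive','pile_high','tall_drive','dock','short_reader','webcam','cam_head','eraser'):
        r=outline_of(n,l)
        for q in r[:2]:
            m=q['pixels'];w=W[m];w=w[~np.isnan(w).any(1)]
            if len(w)<5: print(n,l,'few');continue
            zt=np.percentile(w[:,2],90)
            t=w[w[:,2]>zt-8] if l!='loose_drive' else w
            c,sz,a=cv2.minAreaRect(t[:,:2].astype(np.float32))
            print(n,l,round(q['score'],2),q['bbox'],'med',np.round(np.median(w,0),1),'zt',round(float(zt),1),'rect',np.round(c,1),np.round(sz,1),round(a,1))
E
```

```text
top loose_drive 0.97 [323.2, 231.3, 346.2, 272.5] med [435.9 -53.7  13. ] zt 15.5 rect [435.6 -53.1] [104.5  61.1] 6.5
top pile_high 0.69 [202.5, 215.3, 232.2, 262.1] med [466.3 260.7  26.8] zt 29.4 rect [465.8 261.7] [99.8 59.6] 24.7
top tall_drive 0.82 [433.9, 219.7, 464.6, 231.4] med [ 518.3 -338.7  106.4] zt 110.9 rect [ 519.1 -341.3] [58.4 14. ] 68.8
top dock 0.56 [395.3, 192.8, 464.7, 242.0] med [ 535.4 -297.2   39.1] zt 42.0 rect [ 534.  -304.2] [171.1  64.4] 68.6
top short_reader 0.63 [405.1, 205.0, 429.7, 218.2] med [ 548.1 -263.6   67.7] zt 70.6 rect [ 548.8 -266.6] [57.5 14.2] 68.5
top short_reader 0.32 [433.6, 218.8, 464.8, 228.7] med [ 519.1 -335.   107. ] zt 110.9 rect [ 519.1 -341.3] [58.4 14. ] 68.8
top webcam 0.56 [314.9, 122.2, 353.6, 168.9] med [702.1 -35.9  12. ] zt 284.4 rect [702.8 -37.2] [84.1 32. ] 85.9
top cam_head 0.79 [310.7, 121.5, 353.0, 142.7] med [701.  -37.1 281.9] zt 285.7 rect [702.7 -37. ] [82.7 31.1] 87.0
top eraser 0.66 [312.4, 191.3, 334.2, 195.7] med [593.7 -14.1  11.5] zt 13.9 rect [592.8 -14.3] [19.4 49. ] 1.2
top eraser 0.39 [434.2, 216.9, 46
[... 581 characters left out ...]
k 0.93 [201.1, 300.5, 286.4, 380.8] med [ 546.9 -319.3   38.4] zt 41.7 rect [ 533.5 -303.9] [170.5  67.4] 68.5
scene short_reader 0.84 [248.7, 303.2, 273.8, 334.4] med [ 550.6 -271.1   63.4] zt 70.9 rect [ 548.2 -267.3] [58.3 15.4] 68.8
scene webcam 0.8 [347.1, 181.9, 394.2, 301.4] med [712.  -42.4  23.4] zt 283.4 rect [702.9 -38.8] [85.8 33.1] 87.4
scene cam_head 0.97 [357.2, 180.9, 391.3, 217.0] med [709.6 -49.4 279.8] zt 286.0 rect [702.8 -39.9] [83.3 31.5] 86.2
scene cam_head 0.32 [315.8, 167.3, 351.2, 187.3] med [468.  255.3  27.4] zt 29.9 rect [465.3 260.3] [96.6 65.4] 24.6
scene eraser 0.65 [325.1, 255.5, 336.7, 270.5] med [596.2 -21.8  12.3] zt 14.7 rect [596.  -18.3] [19.4 53.6] 5.0
```

```bash
cat >> h.py <<'E'
from scipy.spatial.transform import Rotation as Rn
def pose():
    s=ctrl.sense();q=s['ee_rot'];return np.array(s['eef_pos']),Rn.from_quat([q[1],q[2],q[3],q[0]])
def down(yaw_jaw):  # tool z down, tool y at yaw (deg) in world
    y=np.array([np.cos(np.radians(yaw_jaw)),np.sin(np.radians(yaw_jaw)),0]);z=np.array([0,0,-1.]);x=np.cross(y,z)
    return Rn.from_matrix(np.stack([x,y,z],1))
def need(p,R):
    p0,R0=pose()
    d=R0.inv().apply(np.array(p)-p0); r=(R0.inv()*R).as_rotvec(degrees=True)
    d2=R.inv().apply(np.array(p)-p0)
    print('pos',np.round(p0,1),'shift now-axes',np.round(d/50,3),'shift after-turn axes',np.round(d2/50,3),'turn',np.round(r/10,3))
E
python3 - <<'E'
from h import *
print(np.round(get_calibration('wrist')['T'],3).tolist(),get_calibration('wrist')['camera_matrix'].tolist())
print(pose()[1].as_matrix().round(3))
need([466,261,231],down(114.7))
E
```

```text
[[0.239, 0.922, 0.305, 46.247], [0.971, -0.227, -0.074, 529.967], [0.001, 0.314, -0.949, 372.929], [0.0, 0.0, 0.0, 1.0]] [[292.44285115617646, 0.0, 317.9228462642697], [0.0, 292.44285115617646, 199.75831645564125], [0.0, 0.0, 1.0]]
[[-0.971  0.237 -0.   ]
 [ 0.237  0.971 -0.   ]
 [ 0.    -0.    -1.   ]]
pos [124.7 510.  231.3] shift now-axes [-7.814e+00 -3.216e+00  6.000e-03] shift after-turn axes [-4.121e+00 -7.377e+00  6.000e-03] turn [-0.    -0.    -3.844]
```

Request:
servo_tool([
  {"dr": [0,0,0],"delta_pos": [-0.8,-0.3,0],"hand": 1},
  {"dr": [0,0,0],"delta_pos": [-0.8,-0.3,0],"hand": 1},
  {"dr": [0,0,0],"delta_pos": [-0.8,-0.3,0],"hand": 1},
  {"dr": [0,0,0],"delta_pos": [-0.8,-0.3,0],"hand": 1},
  {"dr": [0,0,0],"delta_pos": [-0.8,-0.3,0],"hand": 1},
  {"dr": [0,0,0],"delta_pos": [-0.8,-0.3,0],"hand": 1},
  {"dr": [0,0,0],"delta_pos": [-0.8,-0.3,0],"hand": 1},
  {"dr": [0,0,-0.95],"delta_pos": [0,0,0],"hand": 1},
  {"dr": [0,0,-0.95],"delta_pos": [0,0,0],"hand": 1},
  {"dr": [0,0,-0.95],"delta_pos": [0,0,0],"hand": 1},
  {"dr": [0,0,-0.95],"delta_pos": [0,0,0],"hand": 1},
  {"dr": [0,0,0],"delta_pos": [0,0,0],"hand": 1},
])

```text
time_s: 2.5
eef_pos: [380.2, 335.7, 231.4]
ee_rot: [0.001, -0.219, 0.976, 0.0]
force: [-0.4, -0.1, 0.6]
grip_width: 1.003
```

```bash
python3 - <<'E'
from h import *
need([466,261,231],down(114.7))
p,d=capture('wrist');save('w1.png',p)
print(np.round(get_calibration('wrist')['T'],3).tolist())
E
```

```text
pos [380.2 335.7 231.4] shift now-axes [-0.911 -2.084  0.008] shift after-turn axes [-0.935 -2.074  0.008] turn [0.003 0.007 0.065]
[[-0.426, 0.859, 0.286, 307.014], [0.905, 0.403, 0.136, 301.939], [0.001, 0.316, -0.949, 372.926], [0.0, 0.0, 0.0, 1.0]]
```

View pics/w1.png

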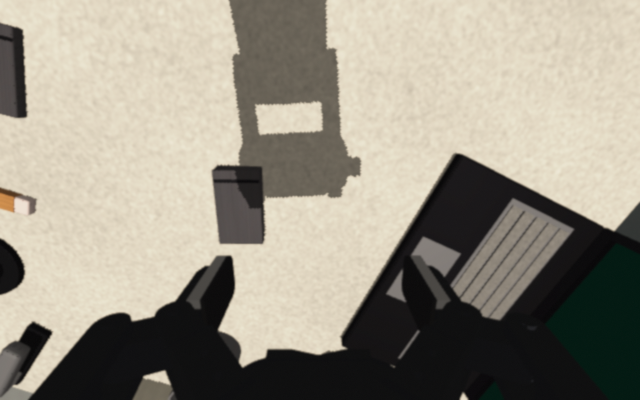

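The wrist view shows the pile at (238,205) with the fingers below it. I'll measure the pile's top face and also the loose drive.

```bash
cat >> h.py <<'E'
def topface(W,center,zlo,zhi,r=75):
    m=(np.hypot(W[...,0]-center[0],W[...,1]-center[1])<r)&(W[...,2]>zlo)&(W[...,2]<zhi)
    n,lab,st,_=cv2.connectedComponentsWithStats(m.astype(np.uint8))
    if n<2: return None
    k=1+np.argmax(st[1:,4]);t=W[lab==k]
    c,sz,a=cv2.minAreaRect(t[:,:2].astype(np.float32))
    if sz[0]<sz[1]: a-=90;sz=sz[::-1]
    print('n',len(t),'z',round(float(np.median(t[:,2])),1),'c',np.round(c,1),'sz',np.round(sz,1),'long yaw',round(a,1),'mean',np.round(t.mean(0),1))
    return t
E
python3 - <<'E'
from h import *
for n in('wrist','top'):
    p,d=capture(n);W=world(n,d);print(n)
    topface(W,[466,261],20,40); topface(W,[436,-53],7,25)
E
```

```text
wrist
n 3490 z 26.9 c [464.1 264.4] sz [99.5 58.3] long yaw 24.6 mean [461.4 264.   26.8]
n 1673 z 12.2 c [428. -29.] sz [100.7  20.7] long yaw 6.8 mean [428.3 -28.5  11.8]
top
n 828 z 26.9 c [465.9 261.9] sz [100.2  59.2] long yaw 24.6 mean [465.7 260.8  26.9]
n 801 z 13.2 c [434.  -54.2] sz [100.2  58.1] long yaw 10.5 mean [434.  -54.1  13.2]
```

Request:
servo_tool([
  {"dr": [0,0,0],"delta_pos": [0.12,-0.9,0],"hand": 1},
  {"dr": [0,0,0],"delta_pos": [0.12,-0.9,0],"hand": 1},
  {"dr": [0,0,0],"delta_pos": [0.12,-0.9,0],"hand": 1},
  {"dr": [0,0,0],"delta_pos": [0.12,-0.9,0],"hand": 1},
  {"dr": [0,0,0],"delta_pos": [0.12,-0.9,0],"hand": 1},
  {"dr": [0,0,0],"delta_pos": [0.12,-0.9,0],"hand": 1},
  {"dr": [0,0,0],"delta_pos": [0.12,-0.9,0],"hand": 1},
  {"dr": [0,0,0.9],"delta_pos": [0,0,0],"hand": 1},
  {"dr": [0,0,0.9],"delta_pos": [0,0,0],"hand": 1},
  {"dr": [0,0,0],"delta_pos": [0,0,0],"hand": 1},
])

```text
time_s: 3.9
eef_pos: [477.6, 22.3, 231.5]
ee_rot: [0.002, -0.048, 0.999, 0.001]
force: [-0.3, -0.6, -0.0]
grip_width: 1.003
```

```bash
python3 - <<'E'
from h import *
need([436,-53,120],down(96.5))
p,d=capture('wrist');W=world('wrist',d);save('w2.png',p)
topface(W,[436,-53],7,25)
r=outline_of('wrist','cam_head');print([(q['score'],q['bbox']) for q in r])
for x in (16,): pass
E
```

```text
pos [477.6  22.3 231.5] shift now-axes [ 0.981 -1.42   2.225] shift after-turn axes [ 0.997 -1.402  2.229] turn [ 0.005  0.018 -0.096]
n 4135 z 12.8 c [432.3 -51.4] sz [99.9 58.3] long yaw 10.7 mean [429.9 -51.3  12.8]
[]
```

View pics/w2.png

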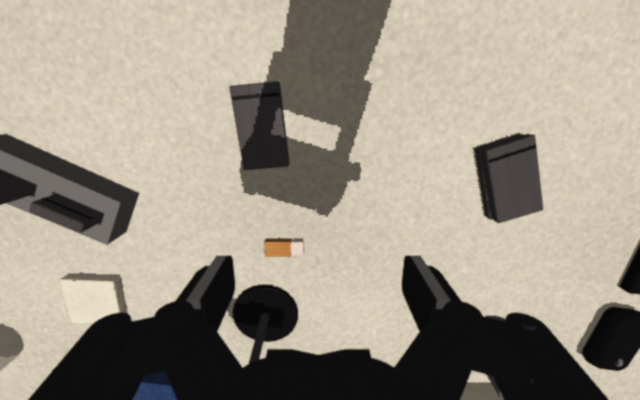

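Both cameras agree: the loose drive's yaw is 10.6° and its offset to the pile is about (31.8, 316). The absolute positions differ by a constant of about 2 mm. I'll move above the drive.

```bash
python3 - <<'E'
from h import *
need([433.2,-52.8,60],down(100.6))
E
```

```text
pos [477.5  22.5 231.5] shift now-axes [ 1.043 -1.414  3.425] shift after-turn axes [ 1.149 -1.317  3.43 ] turn [ 0.005  0.018 -0.488]
```

Request:
servo_tool([
  {"dr": [0,0.02,-0.49],"delta_pos": [0,0,0],"hand": 1},
  {"dr": [0,0,0],"delta_pos": [0.57,-0.66,0.3],"hand": 1},
  {"dr": [0,0,0],"delta_pos": [0.57,-0.66,0.3],"hand": 1},
  {"dr": [0,0,0],"delta_pos": [0,0,0.9],"hand": 1},
  {"dr": [0,0,0],"delta_pos": [0,0,0.9],"hand": 1},
  {"dr": [0,0,0],"delta_pos": [0,0,0.7],"hand": 1},
  {"dr": [0,0,0],"delta_pos": [0,0,0.3],"hand": 1},
  {"dr": [0,0,0],"delta_pos": [0,0,0],"hand": 1},
])

```text
time_s: 5.0
eef_pos: [434.0, -54.2, 57.9]
ee_rot: [0.002, -0.104, 0.995, -0.001]
force: [0.3, 0.0, 0.6]
grip_width: 1.001
```

```bash
python3 - <<'E'
from h import *
need([433.2,-52.8,0],down(100.6))
p,d=capture('wrist');W=world('wrist',d);save('w3.png',p)
topface(W,[436,-53],7,25)
E
```

```text
pos [434.  -54.2  57.9] shift now-axes [0.014 0.033 1.157] shift after-turn axes [0.01  0.031 1.157] turn [-0.009  0.021  0.133]
n 11225 z 13.6 c [432.7 -51.7] sz [100.4  58.2] long yaw 10.3 mean [428.  -52.6  13.6]
```

View pics/w3.png

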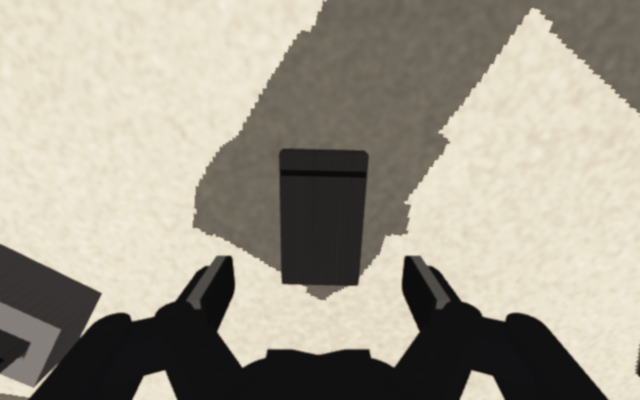

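Request:
servo_tool([
  {"dr": [0,0.02,0.15],"delta_pos": [0.02,0.04,0.4],"hand": 1},
  {"dr": [0,0,0],"delta_pos": [0,0,0.4],"hand": 1},
  {"dr": [0,0,0],"delta_pos": [0,0,0.3],"hand": 1},
  {"dr": [0,0,0],"delta_pos": [0,0,0],"hand": 1},
], squeeze=40)

```text
time_s: 5.55
eef_pos: [436.3, -53.4, 6.2]
ee_rot: [0.005, -0.093, 0.996, -0.003]
force: [0.4, -0.2, 0.3]
grip_width: 1.002
```

```bash
python3 - <<'E'
from h import *
need([432.9,-52.3,0],down(100.4))
p,d=capture('scene');save('s3.png',cv2.resize(p[200:300,200:360],None,fx=5,fy=5))
E
```

```text
pos [436.3 -53.4   6.2] shift now-axes [0.063 0.035 0.123] shift after-turn axes [0.062 0.034 0.124] turn [-0.04   0.048  0.022]
```

View pics/s3.png

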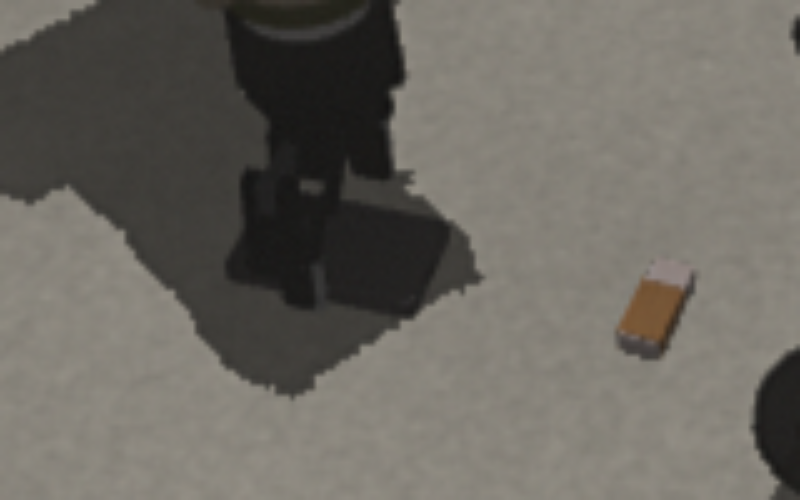

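Request:
servo_tool([
  {"dr": [-0.04,0.05,0.02],"delta_pos": [0.06,0.03,0.15],"hand": 1},
  {"dr": [0,0,0],"delta_pos": [0,0,0],"hand": 1},
])

```text
time_s: 5.85
eef_pos: [434.2, -52.9, 0.2]
ee_rot: [0.001, -0.091, 0.996, -0.001]
force: [0.8, -1.1, -0.0]
grip_width: 0.998
```

```bash
python3 - <<'E'
from h import *
need([432.9,-52.3,0],down(100.4))
E
```

```text
pos [ 4.342e+02 -5.290e+01  2.000e-01] shift now-axes [0.024 0.016 0.004] shift after-turn axes [0.024 0.016 0.004] turn [-0.009  0.014  0.004]
```

Request:
servo_tool([
  {"dr": [-0.01,0.01,0],"delta_pos": [0.02,0.01,0.02],"hand": 0.6},
  {"dr": [0,0,0],"delta_pos": [0,0,0],"hand": 0.3},
  {"dr": [0,0,0],"delta_pos": [0,0,0],"hand": 0},
  {"dr": [0,0,0],"delta_pos": [0,0,0],"hand": 0},
  {"dr": [0,0,0],"delta_pos": [0,0,0],"hand": 0},
  {"dr": [0,0,0],"delta_pos": [0,0,0],"hand": 0},
], squeeze=40)

```text
time_s: 6.6
eef_pos: [433.2, -52.6, -0.1]
ee_rot: [0.0, -0.091, 0.996, 0.0]
force: [-0.4, -0.4, 0.6]
grip_width: 0.666
```

```bash
python3 - <<'E'
from h import *
need([432.9,-52.3,0],down(100.4))
p,d=capture('wrist');W=world('wrist',d);save('w4.png',p)
topface(W,[436,-53],7,25)
E
```

```text
pos [ 4.332e+02 -5.260e+01 -1.000e-01] shift now-axes [ 0.004  0.007 -0.003] shift after-turn axes [ 0.004  0.007 -0.003] turn [0.    0.005 0.005]
n 21528 z 13.0 c [432.4 -51.9] sz [100.9  84.7] long yaw 10.5 mean [426.1 -53.2  13.3]
```

View pics/w4.png

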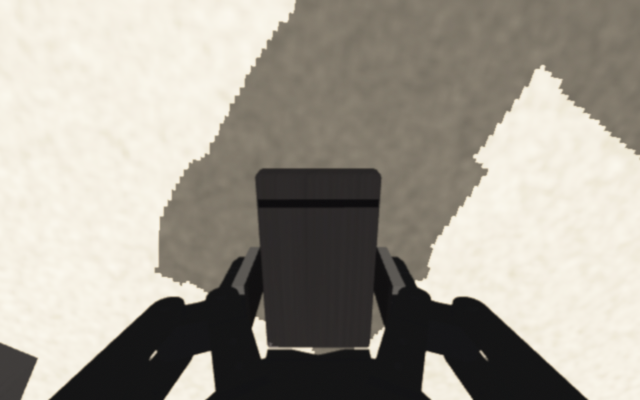

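Gripped, with the opening at 0.67 (about 57 mm). Now lift and carry it to the pile.

Request:
servo_tool([
  {"dr": [0,0,0],"delta_pos": [0,0,-0.3],"hand": 0},
  {"dr": [0,0,0],"delta_pos": [0,0,-0.6],"hand": 0},
  {"dr": [0,0,0],"delta_pos": [0,0,-0.6],"hand": 0},
  {"dr": [0,0,0],"delta_pos": [0,0,-0.6],"hand": 0},
  {"dr": [0,0,0],"delta_pos": [0,0,0],"hand": 0},
  {"dr": [0,0,-0.7],"delta_pos": [0,0,0],"hand": 0},
  {"dr": [0,0,-0.7],"delta_pos": [0,0,0],"hand": 0},
  {"dr": [0,0,0],"delta_pos": [0,0,0],"hand": 0},
])

```text
time_s: 7.65
eef_pos: [430.7, -51.8, 103.7]
ee_rot: [-0.003, -0.214, 0.977, 0.002]
force: [0.2, 0.3, -1.7]
grip_width: 0.664
```

```bash
python3 - <<'E'
from h import *
need([465.0,263.3,110],down(114.6))
E
```

```text
pos [430.7 -51.8 103.7] shift now-axes [-3.262  5.435 -0.111] shift after-turn axes [-3.247  5.444 -0.126] turn [ 0.03  -0.024  0.017]
```

Request:
servo_tool([
  {"dr": [0.03,-0.02,0],"delta_pos": [-0.2,0.35,0],"hand": 0},
  {"dr": [0,0,0],"delta_pos": [-0.4,0.65,0],"hand": 0},
  {"dr": [0,0,0],"delta_pos": [-0.5,0.85,0],"hand": 0},
  {"dr": [0,0,0],"delta_pos": [-0.5,0.85,0],"hand": 0},
  {"dr": [0,0,0],"delta_pos": [-0.5,0.85,0],"hand": 0},
  {"dr": [0,0,0],"delta_pos": [-0.5,0.8,0],"hand": 0},
  {"dr": [0,0,0],"delta_pos": [-0.35,0.6,0],"hand": 0},
  {"dr": [0,0,0],"delta_pos": [-0.2,0.35,0],"hand": 0},
  {"dr": [0,0,0],"delta_pos": [0,0,0],"hand": 0},
])

```text
time_s: 8.78
eef_pos: [464.2, 263.7, 95.2]
ee_rot: [-0.006, -0.201, 0.98, 0.0]
force: [-0.9, -0.8, -2.2]
grip_width: 0.662
```

```bash
python3 - <<'E'
from h import *
need([465.0,263.3,60],down(114.6))
p,d=capture('wrist');W=world('wrist',d);save('w5.png',p)
topface(W,[466,261],18,36)
topface(W,[466,261],95,130)
E
```

```text
pos [464.2 263.7  95.2] shift now-axes [-0.019 -0.017  0.703] shift after-turn axes [-0.011 -0.015  0.703] turn [ 0.019 -0.061 -0.146]
n 1525 z 26.8 c [424.6 245.6] sz [58.1 13.6] long yaw -67.1 mean [424.2 246.1  26.5]
n 22925 z 108.4 c [463.8 263.5] sz [101.2  84.4] long yaw 23.0 mean [457.2 260.7 109.3]
```

View pics/w5.png

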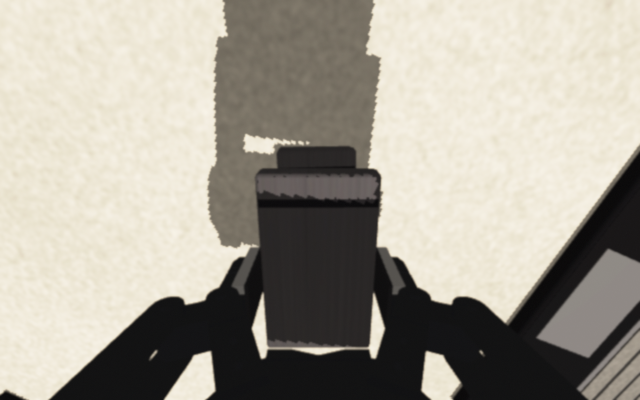

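Request:
servo_tool([
  {"dr": [0.02,-0.06,-0.15],"delta_pos": [-0.01,0,0.25],"hand": 0},
  {"dr": [0,0,0],"delta_pos": [0,0,0.25],"hand": 0},
  {"dr": [0,0,0],"delta_pos": [0,0,0],"hand": 0},
])

```text
time_s: 9.2
eef_pos: [464.1, 260.8, 68.3]
ee_rot: [-0.001, -0.211, 0.978, -0.0]
force: [-0.1, 0.2, -1.1]
grip_width: 0.665
```

```bash
cat > m.py <<'E'
from h import *
# compare front edge strip of pile & held drive, in drive axes yaw 24.6
def strip(W,zlo,zhi,c,yaw=24.6,tag=''):
    a=np.radians(yaw);ex=np.array([np.cos(a),np.sin(a)]);ey=np.array([-ex[1],ex[0]])
    q=(W[...,:2]-np.array(c));u=q@ex;v=q@ey
    m=(W[...,2]>zlo)&(W[...,2]<zhi)&(u<-20)&(u>-80)&(abs(v)<45)
    n,lab,st,_=cv2.connectedComponentsWithStats(m.astype(np.uint8));k=1+np.argmax(st[1:,4]);m=lab==k
    uu,vv=u[m],v[m]
    # per-v-bin front edge, per-u-bin sides restricted u<-35
    fe=[(b,np.percentile(uu[(vv>b-2)&(vv<b+2)],1)) for b in range(-24,25,4) if ((vv>b-2)&(vv<b+2)).sum()>5]
    fe=np.array(fe);k=np.polyfit(fe[:,0],fe[:,1],1)
    s=(uu<np.min(uu)+14)&(uu>np.min(uu)+3)
    print(tag,'front',np.round(k[1],2),'slope deg',np.round(np.degrees(np.arctan(k[0])),2),'sides',np.round(np.percentile(vv[s],[0.5,99.5]),1),'z',np.round(np.median(W[...,2][m]),1))
E
python3 - <<'E'
from m import *
p,R=pose();need([465.0,263.8,60],down(114.6))
pc,d=capture('wrist');W=world('wrist',d);save('w6.png',pc)
strip(W,20,33,[464.5,264]); strip(W,p[2]+6,p[2]+22,[464.5,264])
E
```

```text
pos [464.1 260.8  68.3] shift now-axes [-0.041  0.047  0.165] shift after-turn axes [-0.041  0.047  0.165] turn [-0.002 -0.016 -0.029]
 front -49.21 slope deg 0.0 sides [-28.4  29. ] z 27.2
 front -51.76 slope deg 0.33 sides [-30.2  26.5] z 82.0
```

View pics/w6.png

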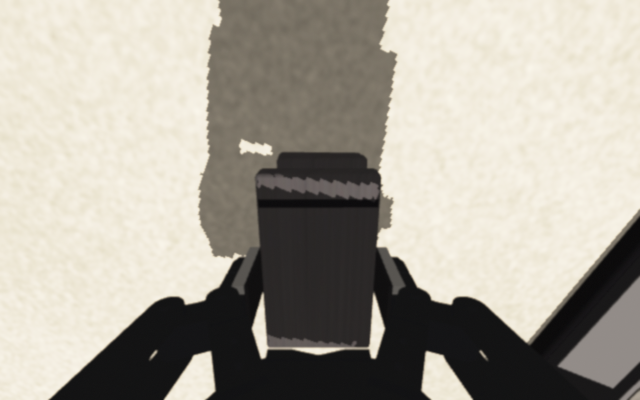

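Request:
servo_tool([
  {"dr": [0,-0.02,-0.03],"delta_pos": [-0.045,0.045,0.3],"hand": 0},
  {"dr": [0,0,0],"delta_pos": [0,0,0.2],"hand": 0},
  {"dr": [0,0,0],"delta_pos": [0,0,0],"hand": 0},
])

```text
time_s: 9.62
eef_pos: [465.9, 263.9, 42.4]
ee_rot: [0.001, -0.213, 0.977, -0.0]
force: [-0.9, 0.0, -2.2]
grip_width: 0.666
```

```bash
python3 - <<'E'
from m import *
p,R=pose();need([465.0,263.8,28],down(114.6))
pc,d=capture('wrist');W=world('wrist',d)
strip(W,20,33,[464.5,264]); strip(W,p[2]+6,p[2]+22,[464.5,264])
E
```

```text
pos [465.9 263.9  42.4] shift now-axes [0.019 0.006 0.287] shift after-turn axes [0.018 0.006 0.287] turn [-0.004  0.014 -0.002]
 front -49.46 slope deg -0.05 sides [-28.4  29.3] z 26.9
 front -49.01 slope deg 0.1 sides [-28.5  28.5] z 55.8
```

Request:
servo_tool([
  {"dr": [0,0.01,0],"delta_pos": [0.015,0.01,0.15],"hand": 0},
  {"dr": [0,0,0],"delta_pos": [0,0,0.1],"hand": 0},
  {"dr": [0,0,0],"delta_pos": [0,0,0],"hand": 0},
])

```text
time_s: 10.05
eef_pos: [465.4, 264.2, 29.8]
ee_rot: [0.001, -0.213, 0.977, -0.0]
force: [0.3, -0.0, -1.6]
grip_width: 0.663
```

```bash
python3 - <<'E'
from m import *
p,R=pose();need([465.0,263.8,28],down(114.6));print(ctrl.sense()['force'])
pc,d=capture('wrist');W=world('wrist',d)
strip(W,20,33,[464.5,264]); strip(W,p[2]+6,p[2]+22,[464.5,264])
E
```

```text
pos [465.4 264.2  29.8] shift now-axes [ 0.012 -0.004  0.036] shift after-turn axes [ 0.012 -0.004  0.036] turn [-0.005  0.012 -0.002]
[ 2.54559340e-01 -1.29256319e-05 -1.63834204e+00]Traceback (most recent call last):
  File "<stdin>", line 4, in <module>
  File "m.py", line 13, in strip
    print(tag,'front',np.round(k[1],2),'slope deg',np.round(np.degrees(np.arctan(k[0])),2),'sides',np.round(np.percentile(vv[s],[0.5,99.5]),1),'z',np.round(np.median(W[...,2][m]),1))
                                                                                                            ~~~~~~~~~~~~~^^^^^^^^^^^^^^^^^^
    return _quantile_unchecked(
        a, q, axis, out, overwrite_input, method, keepdims, weights)
    return _ureduce(a,
                    func=_quantile_ureduce_func,
    ...<5 lines>...
                    overwrite_input=overwrite_input,
                    method=method)
    r = func(a, **kwargs)
    result = _quantile(arr,
                       quantiles=q,
    ...<2 lines>...
                       out=out,
                       weights=wgt)
    slices_having_nans = np.isnan(arr[-1, ...])
                                  ~~~^^^^^^^^^
IndexError: index -1 is out of bounds for axis 0 with size 0
```

Request:
servo_tool([
  {"dr": [0,0,0],"delta_pos": [0.005,0,0.035],"hand": 0},
  {"dr": [0,0,0],"delta_pos": [0,0,0],"hand": 0},
])

```text
time_s: 10.35
eef_pos: [465.5, 264.2, 28.4]
ee_rot: [0.002, -0.213, 0.977, -0.0]
force: [0.8, 0.8, -1.4]
grip_width: 0.661
```

```bash
python3 - <<'E'
from m import *
need([465.0,263.8,28],down(114.6));print(ctrl.sense()['force'])
E
```

```text
pos [465.5 264.2  28.4] shift now-axes [ 0.013 -0.003  0.009] shift after-turn axes [ 0.013 -0.003  0.009] turn [-0.005  0.017 -0.002]
[ 0.75135672  0.8195474  -1.36551357]
```

Request:
servo_tool([
  {"dr": [0,0,0],"delta_pos": [0,0,0.01],"hand": 0},
  {"dr": [0,0,0],"delta_pos": [0,0,0],"hand": 0.75},
  {"dr": [0,0,0],"delta_pos": [0,0,0],"hand": 0.85},
  {"dr": [0,0,0],"delta_pos": [0,0,0],"hand": 1},
  {"dr": [0,0,0],"delta_pos": [0,0,0],"hand": 1},
  {"dr": [0,0,0],"delta_pos": [0,0,-0.4],"hand": 1},
  {"dr": [0,0,0],"delta_pos": [0,0,-0.8],"hand": 1},
  {"dr": [0,0,0],"delta_pos": [0,0,-0.8],"hand": 1},
  {"dr": [0,0,0],"delta_pos": [0,0,-0.8],"hand": 1},
  {"dr": [0,0,0],"delta_pos": [0,0,-0.5],"hand": 1},
  {"dr": [0,0,0],"delta_pos": [0.8,0,0],"hand": 1},
  {"dr": [0,0,0],"delta_pos": [0.8,0,0],"hand": 1},
  {"dr": [0,0,0],"delta_pos": [0,0,0],"hand": 1},
])

```text
time_s: 11.98
eef_pos: [390.5, 230.0, 199.0]
ee_rot: [0.003, -0.213, 0.977, -0.0]
force: [0.4, 0.4, 0.0]
grip_width: 1.005
```

```bash
python3 - <<'E'
from m import *
print(pose()[0])
pc,d=capture('wrist');W=world('wrist',d);save('w7.png',pc)
topface(W,[465,263],36,50)
E
```

```text
[390.54118136 229.97535947 198.99660548]
n 3959 z 41.2 c [465.8 264.5] sz [99.9 58.1] long yaw 24.5 mean [462.8 263.1  41.2]
```

View pics/w7.png

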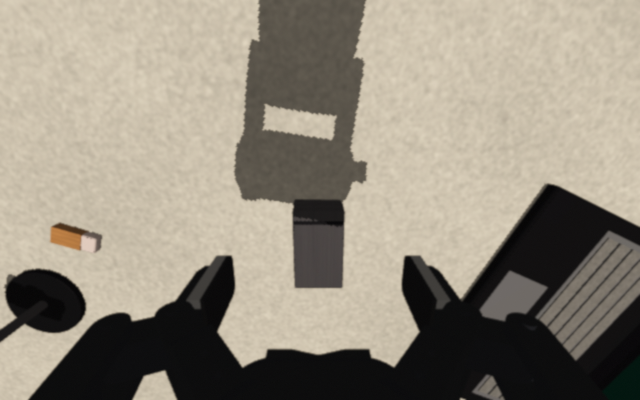

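```bash
python3 - <<'E'
from m import *
pc,d=capture('top');W=world('top',d);topface(W,[465,263],34,50)
topface(W,[433,-53],7,25)
pc,d=capture('scene');W=world('scene',d);topface(W,[465,263],34,50);save('s7.png',cv2.resize(pc[130:220,270:420],None,fx=5,fy=5,interpolation=cv2.INTER_CUBIC))
W=world('scene',np.load('scene1.npy'));topface(W,[465,263],22,36)
E
```

```text
n 850 z 40.9 c [466.2 261.4] sz [100.1  59. ] long yaw 24.1 mean [466.  260.9  40.8]
n 515 z 41.7 c [466.8 260.4] sz [99.6 65.7] long yaw 23.9 mean [468.  258.4  41.4]
n 474 z 27.7 c [465.9 262. ] sz [100.   63.5] long yaw 24.4 mean [466.6 259.   27.6]
```

View pics/s7.png

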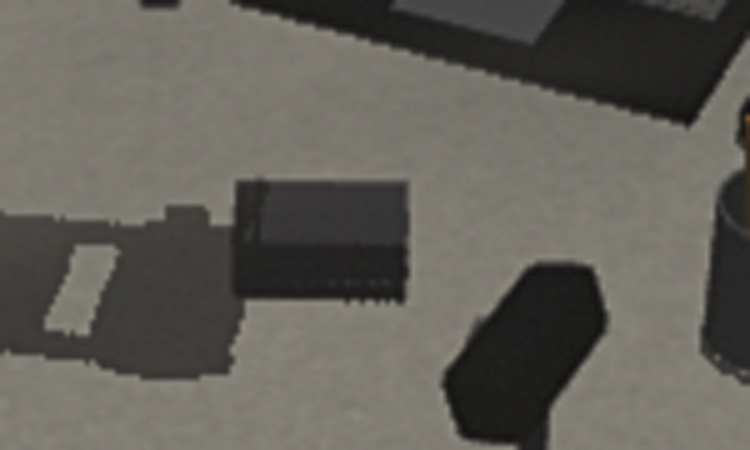

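The pile is flush: the top camera gives a shift of at most 0.6 mm and 0.5°. Next I'll take a tilted look at the webcam head with the wrist camera.

```bash
cat >> h.py <<'E'
def tilted(yaw_jaw,t): # tilt outward t deg
    return down(yaw_jaw)*Rn.from_euler('y',-t,degrees=True)
E
python3 - <<'E'
from h import *
print(tilted(90,40).as_matrix().round(2))
need([480,-40,230],down(86.5))
E
```

```text
[[-0.77  0.    0.64]
 [ 0.    1.   -0.  ]
 [-0.64 -0.   -0.77]]
pos [392.7 230.6 198.8] shift now-axes [ 0.658 -5.649 -0.62 ] shift after-turn axes [-2.073 -5.296 -0.624] turn [1.000e-03 3.700e-02 2.807e+00]
```

Request:
servo_tool([
  {"dr": [0,0,0.94],"delta_pos": [0,0,0],"hand": 1},
  {"dr": [0,0,0.94],"delta_pos": [0,0,-0.2],"hand": 1},
  {"dr": [0,0,0.94],"delta_pos": [0,0,-0.2],"hand": 1},
  {"dr": [0,0,0],"delta_pos": [-0.3,-0.76,-0.1],"hand": 1},
  {"dr": [0,0,0],"delta_pos": [-0.3,-0.76,0],"hand": 1},
  {"dr": [0,0,0],"delta_pos": [-0.3,-0.76,0],"hand": 1},
  {"dr": [0,0,0],"delta_pos": [-0.3,-0.76,0],"hand": 1},
  {"dr": [0,0,0],"delta_pos": [-0.3,-0.76,0],"hand": 1},
  {"dr": [0,0,0],"delta_pos": [-0.3,-0.76,0],"hand": 1},
  {"dr": [0,0,0],"delta_pos": [-0.3,-0.76,0],"hand": 1},
  {"dr": [0,-1,0],"delta_pos": [0,0,0],"hand": 1},
  {"dr": [0,-1,0],"delta_pos": [0,0,0],"hand": 1},
  {"dr": [0,-1,0],"delta_pos": [0,0,0],"hand": 1},
  {"dr": [0,-1,0],"delta_pos": [0,0,0],"hand": 1},
  {"dr": [0,0,0],"delta_pos": [0,0,0],"hand": 1},
  {"dr": [0,0,0],"delta_pos": [0,0,0],"hand": 1},
])

```text
time_s: 14.12
eef_pos: [492.8, -53.6, 222.2]
ee_rot: [0.342, 0.038, 0.939, -0.012]
force: [-0.5, 0.1, 1.5]
grip_width: 0.999
```

```bash
python3 - <<'E'
from h import *
need([480,-40,230],tilted(86.5,40))
T=get_calibration('wrist')['T'];pc,d=capture('wrist');np.savez('w8.npz',p=pc,d=d,T=T);save('w8.png',pc)
print(np.round(T,3).tolist())
for l in ('cam_head','webcam'):
    for q in search_frame('wrist',l):print(l,q)
E
```

```text
pos [492.8 -53.6 222.2] shift now-axes [ 0.113  0.251 -0.297] shift after-turn axes [ 0.109  0.255 -0.295] turn [-0.047  0.002 -0.092]
[[0.08, 0.523, 0.849, 339.718], [0.997, -0.047, -0.065, -40.888], [0.005, 0.851, -0.525, 278.549], [0.0, 0.0, 0.0, 1.0]]
cam_head {'bbox': [311.0, 341.7, 391.3, 364.7], 'score': 0.56}
cam_head {'bbox': [145.5, 159.7, 212.8, 199.2], 'score': 0.41}
webcam {'bbox': [307.7, 152.5, 387.2, 359.9], 'score': 0.76}
```

View pics/w8.png

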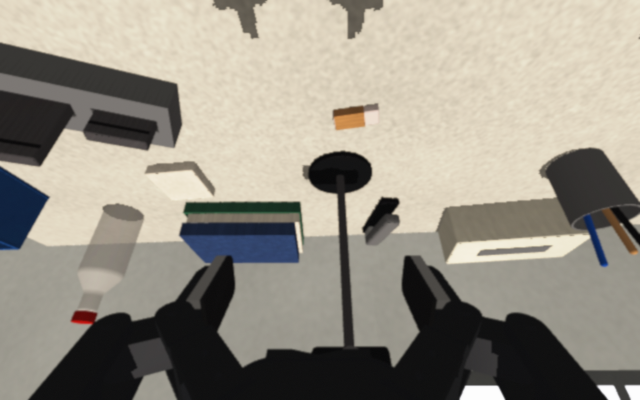

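The wrist picture is upside down, and the head (311–391, 342–365) is hidden behind the hand. I'll raise the hand and tilt it more.

Request:
servo_tool([
  {"dr": [0,0,0],"delta_pos": [-0.64,0,-0.77],"hand": 1},
  {"dr": [0,0,0],"delta_pos": [-0.64,0,-0.77],"hand": 1},
  {"dr": [0,0,0],"delta_pos": [-0.64,0,-0.77],"hand": 1},
  {"dr": [0,-1,0],"delta_pos": [0,0,0],"hand": 1},
  {"dr": [0,0,0],"delta_pos": [0,0,0],"hand": 1},
  {"dr": [0,0,0],"delta_pos": [0,0,0],"hand": 1},
])

```text
time_s: 15.02
eef_pos: [493.7, -54.9, 380.1]
ee_rot: [0.421, 0.037, 0.906, -0.016]
force: [0.4, 0.0, -0.2]
grip_width: 0.996
```

```bash
python3 - <<'E'
from h import *
need([480,-40,230],tilted(86.5,40))
T=get_calibration('wrist')['T'];pc,d=capture('wrist');np.savez('w9.npz',p=pc,d=d,T=T);save('w9.png',pc)
print(np.round(T,3).tolist())
E
```

```text
pos [493.7 -54.9 380.1] shift now-axes [2.483 0.272 1.712] shift after-turn axes [2.152 0.281 2.112] turn [-0.073  0.977 -0.082]
[[0.081, 0.372, 0.925, 333.12], [0.997, -0.033, -0.075, -41.243], [0.002, 0.928, -0.373, 409.587], [0.0, 0.0, 0.0, 1.0]]
```

View pics/w9.png

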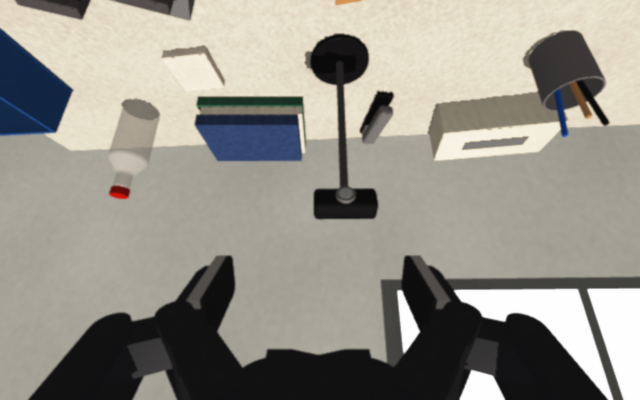

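```bash
python3 - <<'E'
from h import *
z=np.load('w9.npz');W=world('wrist',z['d'],z['T'])
m=(np.hypot(W[...,0]-700,W[...,1]+38)<70)&(W[...,2]>230)
print(m.sum())
save('w9c.png',cv2.resize(z['p'][170:240,290:400],None,fx=7,fy=7,interpolation=cv2.INTER_CUBIC))
from scipy.optimize import least_squares
P=W[m]
# per-point normals to segment faces
def frame(yaw,pitch=20):
    a=np.radians(yaw);t=np.radians(pitch)
    x=np.array([np.cos(t)*np.cos(a),np.cos(t)*np.sin(a),np.sin(t)]);y=np.array([-np.sin(a),np.cos(a),0]);return np.stack([x,y,np.cross(x,y)],1)
# box: head x in [-?]. lens front origin; box centre at (xo+16,0,0)
def res(q,P,full=False):
    R=frame(q[3]);L=(P-q[:3])@R
    c=np.abs(L-[16,0,0])-[16,42.5,17]
    out=np.linalg.norm(np.maximum(c,0),axis=1)+np.minimum(c.max(1),0)
    return out
r=least_squares(res,[687,-38,260,-3.5],args=(P,),loss='soft_l1',f_scale=1.)
print(r.x,np.abs(r.fun).mean())
L=(P-r.x[:3])@frame(r.x[3]);
print(np.percentile(L,[0,2,50,98,100],axis=0).round(1))
for n in('top','scene'):
    W2=world(n,np.load(n+'1.npy'));m2=(np.hypot(W2[...,0]-700,W2[...,1]+38)<60)&(W2[...,2]>235)
    r2=least_squares(res,[687,-38,260,-3.5],args=(W2[m2],),loss='soft_l1',f_scale=1.);print(n,m2.sum(),r2.x,np.abs(r2.fun).mean())
E
```

```text
2018
[689.24294161 -33.38634804 260.17207291  -3.7481897 ] 1.5361673251360737
[[ -6.5 -43.5 -34.1]
 [ -5.6 -41.6 -27.1]
 [  1.9  -1.8  12.7]
 [ 27.8  38.1  18.1]
 [ 30.3  41.2  18.9]]
top 716 [689.92363805 -36.00116172 260.48086263  -3.59496034] 1.168237080842307
scene 771 [689.36373373 -34.73305245 261.37256488  -3.69068539] 0.9204652237570448
```

View pics/w9c.png

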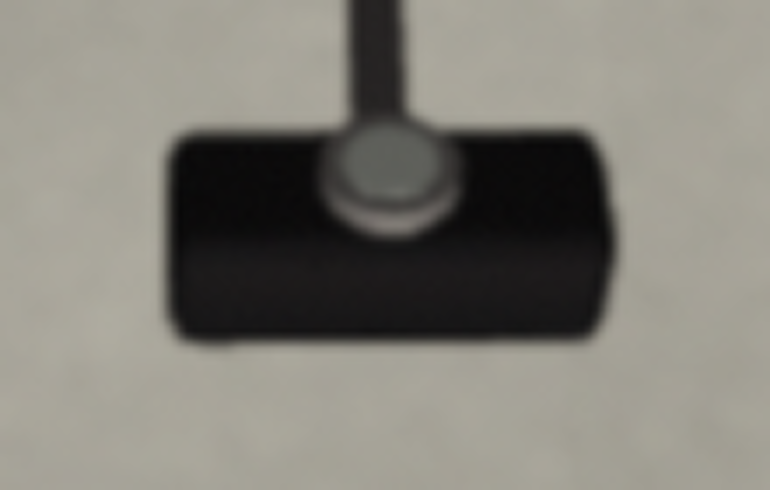

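```bash
python3 - <<'E'
from h import *
z=np.load('w9.npz');W=world('wrist',z['d'],z['T'])
print(W[191:196,343:350].reshape(-1,3).mean(0), W[191:196,343:350].reshape(-1,3).std(0))
# head end faces
m=(np.hypot(W[...,0]-700,W[...,1]+38)<70)&(W[...,2]>240)
a=np.radians(-3.7);y=W[m][:,:2]@[-np.sin(a),np.cos(a)]
print(np.percentile(y,[.5,1,99,99.5]), 'origin row y coordinate', np.array([684,-35])@[-np.sin(a),np.cos(a)])
lens=W[191:196,343:350].reshape(-1,3).mean(0);t=np.radians(20)
f=np.array([-np.cos(t)*np.cos(a),-np.cos(t)*np.sin(a),-np.sin(t)]);print(f,lens+150*f)
need([460,-330,230],down(68.7))
E
```

```text
[683.64579999 -32.9455182  259.99530916] [1.2801098  2.58419935 2.49302284]
[-31.94718284 -31.75145792  50.39472593  51.24874706] origin row y coordinate 9.213052205496995
[-0.93773394  0.06064053 -0.34202014] [542.98570859 -23.84943812 208.69228766]
pos [493.6 -54.8 379.5] shift now-axes [ 2.426 -5.544  1.751] shift after-turn axes [-1.373 -5.372  2.991] turn [0.733 4.936 1.562]
```

Request:
servo_tool([
  {"dr": [0,1,0],"delta_pos": [0,0,0],"hand": 1},
  {"dr": [0,1,0],"delta_pos": [0,0,0],"hand": 1},
  {"dr": [0,1,0],"delta_pos": [0,0,0],"hand": 1},
  {"dr": [0,1,0],"delta_pos": [0,0,0],"hand": 1},
  {"dr": [0,0.9,0],"delta_pos": [0,0,0],"hand": 1},
  {"dr": [0,0,0.75],"delta_pos": [0,0,0],"hand": 1},
  {"dr": [0,0,0.75],"delta_pos": [0,0,0],"hand": 1},
  {"dr": [0,0,0],"delta_pos": [0,0,0],"hand": 1},
])

```text
time_s: 16.08
eef_pos: [496.4, -58.7, 379.4]
ee_rot: [-0.016, 0.182, 0.983, -0.009]
force: [0.3, 0.6, 0.0]
grip_width: 1.0
```

```bash
python3 - <<'E'
from h import *
need([450,-310,230],down(68.7))
E
```

```text
pos [496.4 -58.7 379.4] shift now-axes [-1.019 -4.955  3.076] shift after-turn axes [-0.962 -5.019  2.988] turn [-0.133 -0.161  0.032]
```

Request:
servo_tool([
  {"dr": [-0.13,-0.16,0.03],"delta_pos": [0,0,0],"hand": 1},
  {"dr": [0,0,0],"delta_pos": [-0.14,-0.72,0.3],"hand": 1},
  {"dr": [0,0,0],"delta_pos": [-0.14,-0.72,0.3],"hand": 1},
  {"dr": [0,0,0],"delta_pos": [-0.14,-0.72,0.4],"hand": 1},
  {"dr": [0,0,0],"delta_pos": [-0.14,-0.72,0.5],"hand": 1},
  {"dr": [0,0,0],"delta_pos": [-0.14,-0.72,0.5],"hand": 1},
  {"dr": [0,0,0],"delta_pos": [-0.14,-0.72,0.5],"hand": 1},
  {"dr": [0,0,0],"delta_pos": [-0.12,-0.7,0.4],"hand": 1},
  {"dr": [0,0,0],"delta_pos": [0,0,0],"hand": 1},
  {"dr": [0,0,0],"delta_pos": [0,0,0],"hand": 1},
])

```text
time_s: 17.32
eef_pos: [450.2, -319.3, 234.0]
ee_rot: [0.007, 0.179, 0.984, -0.002]
force: [0.3, 0.8, 0.5]
grip_width: 0.998
```

```bash
python3 - <<'E'
from h import *
need([450,-310,230],down(68.7))
T=get_calibration('wrist')['T'];pc,d=capture('wrist');W=world('wrist',d,T);np.savez('w10.npz',p=pc,d=d,T=T);save('w10.png',pc)
topface(W,[518,-339],100,118,50);topface(W,[548,-264],60,78,50);topface(W,[533,-302],33,46,120)
E
```

```text
pos [ 450.2 -319.3  234. ] shift now-axes [0.07  0.172 0.08 ] shift after-turn axes [0.071 0.171 0.081] turn [-0.012  0.08   0.071]
n 847 z 108.6 c [ 516.9 -338.7] sz [57.7 14.6] long yaw 67.5 mean [ 515.4 -338.2  107.7]
n 673 z 68.7 c [ 546.3 -265.1] sz [57.4 14.6] long yaw 68.5 mean [ 544.7 -264.7   67.8]
n 4271 z 38.9 c [ 531.9 -301.8] sz [170.4  65.3] long yaw 68.3 mean [ 524.1 -296.7   38.9]
```

View pics/w10.png

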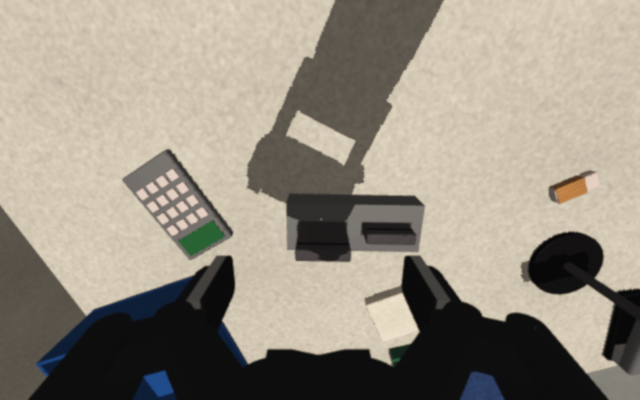

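The tall drive's top is at (517,-339), with width along about 68.3°. Approach with the jaws across its 58 mm edges so the broad face stays clear.

```bash
python3 - <<'E'
from h import *
need([517.2,-338.8,140],down(68.2))
E
```

```text
pos [ 450.2 -319.2  234. ] shift now-axes [-1.366  0.108  1.899] shift after-turn axes [-1.39   0.133  1.88 ] turn [-0.012  0.08   0.122]
```

Request:
servo_tool([
  {"dr": [0,0.08,0.12],"delta_pos": [0,0,0],"hand": 1},
  {"dr": [0,0,0],"delta_pos": [-0.45,0.04,0],"hand": 1},
  {"dr": [0,0,0],"delta_pos": [-0.55,0.05,0],"hand": 1},
  {"dr": [0,0,0],"delta_pos": [-0.39,0.04,0],"hand": 1},
  {"dr": [0,0,0],"delta_pos": [0,0,0.6],"hand": 1},
  {"dr": [0,0,0],"delta_pos": [0,0,0.6],"hand": 1},
  {"dr": [0,0,0],"delta_pos": [0,0,0.6],"hand": 1},
  {"dr": [0,0,0],"delta_pos": [0,0,0],"hand": 1},
  {"dr": [0,0,0],"delta_pos": [0,0,0],"hand": 1},
])

```text
time_s: 18.5
eef_pos: [524.0, -335.2, 149.1]
ee_rot: [0.003, 0.188, 0.982, -0.004]
force: [0.3, -0.6, 0.3]
grip_width: 0.999
```

```bash
python3 - <<'E'
from h import *
need([517.2,-338.8,76],down(68.2))
T=get_calibration('wrist')['T'];pc,d=capture('wrist');W=world('wrist',d,T);save('w11.png',pc)
topface(W,[518,-339],100,118,50);topface(W,[548,-264],60,78,50);topface(W,[533,-302],33,46,120)
E
```

```text
pos [ 524.  -335.2  149.1] shift now-axes [ 0.111 -0.106  1.462] shift after-turn axes [ 0.1   -0.117  1.462] turn [-0.039  0.041  0.017]
n 1905 z 108.7 c [ 516.8 -338.8] sz [58.  14.2] long yaw 68.4 mean [ 515.8 -338.3  107.9]
n 1402 z 68.8 c [ 546.7 -264.9] sz [57.9 14.6] long yaw 68.4 mean [ 545.3 -265.1   68.1]
n 8404 z 39.0 c [ 532.  -301.7] sz [170.6  64.4] long yaw 68.3 mean [ 525.5 -293.5   38.9]
```

View pics/w11.png

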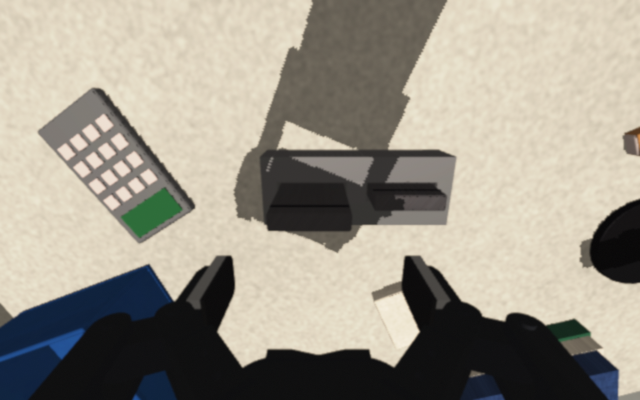

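Request:
servo_tool([
  {"dr": [-0.04,0.04,0.01],"delta_pos": [0.11,-0.11,0.2],"hand": 0.88},
  {"dr": [0,0,0],"delta_pos": [0,0,0],"hand": 0.88},
  {"dr": [0,0,0],"delta_pos": [0,0,0],"hand": 0.88},
])

```text
time_s: 18.92
eef_pos: [516.7, -339.2, 140.4]
ee_rot: [0.001, 0.189, 0.982, -0.0]
force: [0.2, 0.1, -0.6]
grip_width: 0.878
```

```bash
python3 - <<'E'
from h import *
need([516.9,-338.8,76],down(68.3))
E
```

```text
pos [ 516.7 -339.2  140.4] shift now-axes [0.003 0.009 1.288] shift after-turn axes [-0.     0.008  1.288] turn [-0.003  0.014 -0.005]
```

Request:
servo_tool([
  {"dr": [0,0.01,0],"delta_pos": [0,0.01,0.3],"hand": 0.88},
  {"dr": [0,0,0],"delta_pos": [0,0,0.3],"hand": 0.88},
  {"dr": [0,0,0],"delta_pos": [0,0,0.3],"hand": 0.88},
  {"dr": [0,0,0],"delta_pos": [0,0,0.2],"hand": 0.88},
  {"dr": [0,0,0],"delta_pos": [0,0,0],"hand": 0.88},
])

```text
time_s: 19.55
eef_pos: [516.6, -338.2, 80.3]
ee_rot: [-0.001, 0.189, 0.982, 0.0]
force: [0.1, 0.1, 0.3]
grip_width: 0.882
```

```bash
python3 - <<'E'
from h import *
need([516.9,-338.8,76],down(68.3))
E
```

```text
pos [ 516.6 -338.2   80.3] shift now-axes [-0.011 -0.008  0.086] shift after-turn axes [-0.01  -0.008  0.086] turn [ 0.002 -0.009 -0.005]
```

Request:
servo_tool([
  {"dr": [0,-0.01,0],"delta_pos": [-0.01,-0.01,0.06],"hand": 0.8},
  {"dr": [0,0,0],"delta_pos": [0,0,0],"hand": 0.7},
  {"dr": [0,0,0],"delta_pos": [0,0,0],"hand": 0.5},
  {"dr": [0,0,0],"delta_pos": [0,0,0],"hand": 0},
  {"dr": [0,0,0],"delta_pos": [0,0,0],"hand": 0},
  {"dr": [0,0,0],"delta_pos": [0,0,0],"hand": 0},
], squeeze=50)

```text
time_s: 20.3
eef_pos: [517.3, -339.3, 78.2]
ee_rot: [0.001, 0.189, 0.982, -0.0]
force: [0.9, 0.1, -0.4]
grip_width: 0.667
```

```bash
python3 - <<'E'
from h import *
need([516.9,-338.8,76],down(68.3))
T=get_calibration('wrist')['T'];pc,d=capture('wrist');W=world('wrist',d,T);save('w12.png',pc)
topface(W,[518,-339],100,118,50);topface(W,[548,-264],60,78,50)
E
```

```text
pos [ 517.3 -339.3   78.2] shift now-axes [0.011 0.006 0.044] shift after-turn axes [0.011 0.006 0.044] turn [-0.002  0.013 -0.005]
n 6197 z 108.8 c [ 516.7 -338.2] sz [85.  23.7] long yaw 68.1 mean [ 514.1 -337.5  108.2]
n 2765 z 68.7 c [ 546.4 -264.8] sz [58.2 14.8] long yaw 68.1 mean [ 544.6 -265.4   67.8]
```

View pics/w12.png

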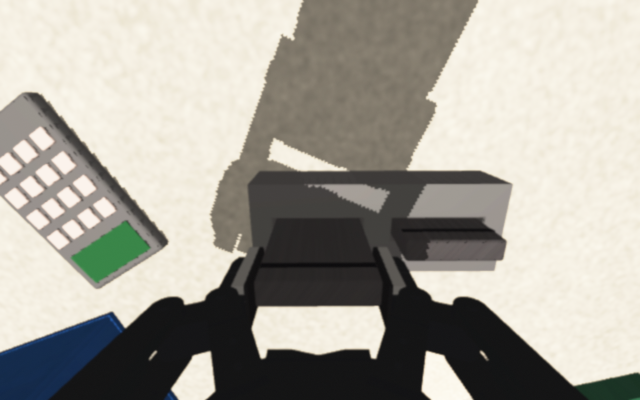

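Gripped with the opening at 0.667, and the reader is unchanged. Now pull straight up.

Request:
servo_tool([
  {"dr": [0,0,0],"delta_pos": [0,0,-0.2],"hand": 0},
  {"dr": [0,0,0],"delta_pos": [0,0,-0.3],"hand": 0},
  {"dr": [0,0,0],"delta_pos": [0,0,-0.4],"hand": 0},
  {"dr": [0,0,0],"delta_pos": [0,0,-0.5],"hand": 0},
  {"dr": [0,0,0],"delta_pos": [0,0,-0.6],"hand": 0},
  {"dr": [0,0,0],"delta_pos": [0,0,-0.6],"hand": 0},
  {"dr": [0,0,0],"delta_pos": [0,0,-0.6],"hand": 0},
  {"dr": [0,0,0],"delta_pos": [0,0,0],"hand": 0},
  {"dr": [0,0,0],"delta_pos": [0,0,0],"hand": 0},
])

```text
time_s: 21.48
eef_pos: [516.7, -338.6, 250.2]
ee_rot: [0.003, 0.189, 0.982, -0.002]
force: [1.0, -0.6, -2.2]
grip_width: 0.671
```

```bash
cat >> h.py <<'E'
LENS=np.array([683.8,-34.0,260.0]);YAW=-3.7
def target(off=18.2,dist=150):
    a=np.radians(YAW);t=np.radians(20)
    f=np.array([-np.cos(t)*np.cos(a),-np.cos(t)*np.sin(a),-np.sin(t)])
    C=LENS+dist*f; R=tilted(90+YAW,20); return C-off*R.as_matrix()[:,2],R,C,f
E
python3 - <<'E'
from h import *
p,R,C,f=target();print(p,C,R.as_matrix().round(3),f.round(3))
need(p,R);need([p[0]-60,p[1],p[2]+20],down(86.3))
pc,d=capture('scene');save('s12.png',pc)
E
```

```text
[536.92811678 -24.50222136 225.7993842 ] [543.1399086  -24.90391992 208.6969785 ] [[-0.938  0.065  0.341]
 [ 0.061  0.998 -0.022]
 [-0.342  0.    -0.94 ]] [-0.938  0.061 -0.342]
pos [ 516.7 -338.6  250.2] shift now-axes [1.953 5.986 0.462] shift after-turn axes [0.168 6.295 0.458] turn [-0.333 -1.947 -1.782]
pos [ 516.7 -338.6  250.2] shift now-axes [3.065 5.541 0.056] shift after-turn axes [1.199 6.217 0.088] turn [-0.018  0.036 -1.804]
```

View pics/s12.png

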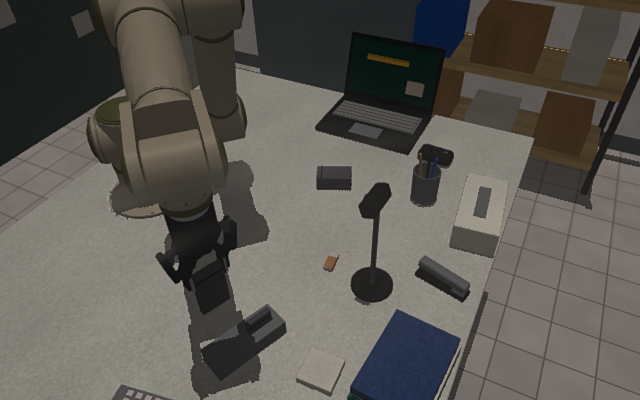

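Request:
servo_tool([
  {"dr": [0,0,-0.6],"delta_pos": [0,0,0],"hand": 0},
  {"dr": [0,0,-0.6],"delta_pos": [0,0,0],"hand": 0},
  {"dr": [0,0,-0.6],"delta_pos": [0,0,0],"hand": 0},
  {"dr": [0,0,0],"delta_pos": [0.1,0.4,0],"hand": 0},
  {"dr": [0,0,0],"delta_pos": [0.12,0.6,0],"hand": 0},
  {"dr": [0,0,0],"delta_pos": [0.12,0.7,0],"hand": 0},
  {"dr": [0,0,0],"delta_pos": [0.14,0.75,0],"hand": 0},
  {"dr": [0,0,0],"delta_pos": [0.14,0.75,0],"hand": 0},
  {"dr": [0,0,0],"delta_pos": [0.14,0.75,0],"hand": 0},
  {"dr": [0,0,0],"delta_pos": [0.14,0.75,0],"hand": 0},
  {"dr": [0,0,0],"delta_pos": [0.12,0.7,0],"hand": 0},
  {"dr": [0,0,0],"delta_pos": [0.1,0.5,0],"hand": 0},
  {"dr": [0,0,0],"delta_pos": [0.08,0.3,0],"hand": 0},
  {"dr": [0,-0.5,0],"delta_pos": [0,0,0],"hand": 0},
  {"dr": [0,-0.5,0],"delta_pos": [0,0,0],"hand": 0},
  {"dr": [0,-0.5,0],"delta_pos": [0,0,0],"hand": 0},
  {"dr": [0,-0.5,0],"delta_pos": [0,0,0],"hand": 0},
  {"dr": [0,0,0],"delta_pos": [0,0,0],"hand": 0},
  {"dr": [0,0,0],"delta_pos": [0,0,0],"hand": 0},
])

```text
time_s: 23.9
eef_pos: [466.5, -14.3, 234.1]
ee_rot: [0.167, 0.029, 0.985, -0.0]
force: [0.1, -0.0, -0.7]
grip_width: 0.673
```

```bash
python3 - <<'E'
from h import *
p,R,C,f=target();need(p,R)
T=get_calibration('wrist')['T'];pc,d=capture('wrist');save('w13.png',pc)
E
```

```text
pos [466.5 -14.3 234.1] shift now-axes [-1.285 -0.124  0.624] shift after-turn axes [-1.277 -0.113  0.642] turn [ 0.065 -0.077  0.019]
```

View pics/w13.png

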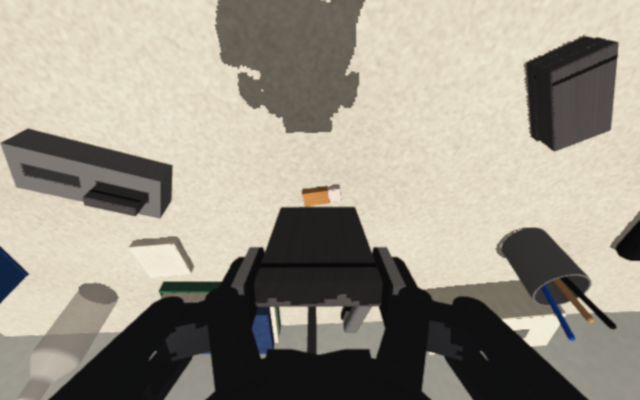

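Request:
servo_tool([
  {"dr": [0.07,-0.08,0.02],"delta_pos": [0,0,0],"hand": 0},
  {"dr": [0,0,0],"delta_pos": [-0.3,-0.03,0.16],"hand": 0},
  {"dr": [0,0,0],"delta_pos": [-0.4,-0.04,0.2],"hand": 0},
  {"dr": [0,0,0],"delta_pos": [-0.35,-0.03,0.17],"hand": 0},
  {"dr": [0,0,0],"delta_pos": [-0.2,-0.02,0.1],"hand": 0},
  {"dr": [0,0,0],"delta_pos": [0,0,0],"hand": 0},
  {"dr": [0,0,0],"delta_pos": [0,0,0],"hand": 0},
])

```text
time_s: 24.82
eef_pos: [537.9, -24.7, 224.9]
ee_rot: [0.173, 0.032, 0.984, -0.007]
force: [-0.2, 0.5, -2.6]
grip_width: 0.669
```

```bash
python3 - <<'E'
from h import *
p,R,C,f=target();need(p,R)
p0,R0=pose()
T=get_calibration('wrist')['T'];pc,d=capture('wrist');W=world('wrist',d,T);np.savez('w14.npz',p=pc,d=d,T=T);save('w14.png',pc)
L=R0.inv().apply((W.reshape(-1,3)-p0)).reshape(W.shape)
# front (robot-side) face of drive : tool x ~ +7
m=(abs(L[...,1])<24)&(L[...,2]>-25)&(L[...,2]<75)&(abs(L[...,0])<20)
q=L[m];print(m.sum(),np.percentile(q,[1,50,99],axis=0).round(1))
face=q[(q[:,2]>0)];A=np.c_[face[:,1:],np.ones(len(face))];k=np.linalg.lstsq(A,face[:,0],rcond=None)[0]
for _ in range(3):
    r=face[:,0]-A@k;g=abs(r)<2;k=np.linalg.lstsq(A[g],face[g,0],rcond=None)[0]
print('plane x=',k,'deg',np.degrees(k[:2]),g.sum(),'z range',np.percentile(face[g,2],[0.5,99.5]))
pc,d=capture('scene');save('s14.png',pc)
pc,d=capture('top');save('t14.png',pc)
E
```

```text
pos [537.9 -24.7 224.9] shift now-axes [ 0.012  0.003 -0.023] shift after-turn axes [ 0.012  0.003 -0.023] turn [-0.017 -0.006 -0.   ]
5636 [[  6.1 -23.5 -24.4]
 [  6.9   0.2   4.7]
 [  7.5  23.5  64.8]]
plane x= [8.10440026e-04 3.20558232e-03 6.80141764e+00] deg [0.04643479 0.18366634] 3170 z range [ 0.20234809 66.44059376]
```

View pics/s14.png

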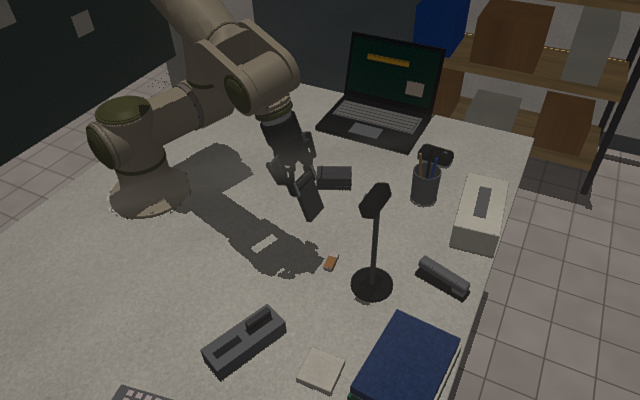

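View pics/w14.png

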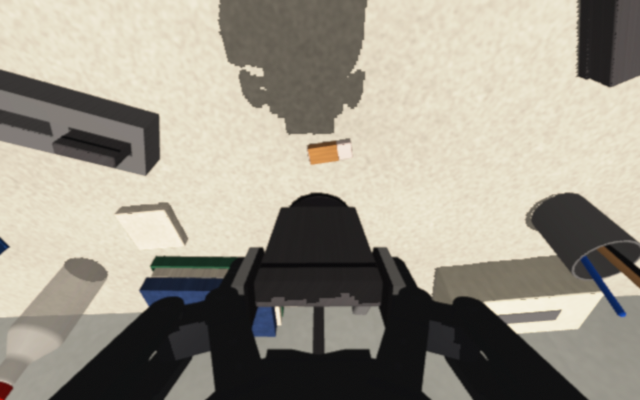

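Request:
servo_tool([
  {"dr": [-0.02,0,0],"delta_pos": [0.01,0,-0.02],"hand": 0},
  {"dr": [0,0,0],"delta_pos": [0,0,0],"hand": 0},
  {"dr": [0,0,0],"delta_pos": [0,0,0],"hand": 0},
  {"dr": [0,0,0],"delta_pos": [0,0,0],"hand": 0},
])

```text
time_s: 25.48
eef_pos: [536.7, -24.7, 226.4]
ee_rot: [0.174, 0.032, 0.984, -0.005]
force: [-1.3, 0.7, -0.4]
grip_width: 0.668
```

```bash
python3 - <<'E'
from h import *
p,R,C,f=target();need(p,R)
s=ctrl.sense();print(s['dq'].round(4),s['force'],s['grip_width'],s['time_s'])
pc,d=capture('top');W=world('top',d);topface(W,[465,263],34,50);topface(W,[548,-264],60,78,50);topface(W,[593,-14],7,20,45)
need(p,R)
print(ticket.finish_job())
E
```

```text
pos [536.7 -24.7 226.4] shift now-axes [0.    0.005 0.012] shift after-turn axes [0.    0.005 0.012] turn [ 0.003  0.001 -0.001]
[-0.0003 -0.0009  0.0017  0.0009 -0.0002  0.0002] [-1.28228727  0.68774769 -0.43845676] 0.6681281084084336 25.475
n 846 z 40.8 c [465.9 261.9] sz [100.   59.2] long yaw 25.1 mean [466.2 261.   40.9]
n 133 z 69.1 c [ 548.7 -267.2] sz [57.8 14.7] long yaw 68.8 mean [ 548.5 -266.1   68.7]
n 164 z 11.4 c [594.3 -16.8] sz [54.5 22. ] long yaw -87.5 mean [594.1 -16.4  11.5]
pos [536.8 -24.7 226.4] shift now-axes [0.001 0.005 0.012] shift after-turn axes [0.001 0.005 0.012] turn [ 0.003  0.001 -0.001]
the job is handed in; nothing more can be done
None
```

The loose drive is on the pile and released. The tall drive is out of the dock and held in front of the webcam. I handed the job in at about 25.5 s of the 50 s limit.

**Pile:** The top camera puts the placed drive's centre within 0.1 mm of where the upper drive's centre was. Yaw is within about 0.5°, and its top face reads 41–42 mm high.

**Held drive:** It is gripped by its narrow edges, so the broad face towards the lens is clear.
- **Position:** The tool was within 1 mm and 0.1° of the planned pose: centre 150 mm from the lens, tipped 20°, yaw −3.7°. The joints were essentially still.
- **In the grip:** The wrist camera shows the drive square in the fingers to about 0.2°.

**Other things on the desk:**
- **Short reader:** The top camera finds it within 1 mm of where it started.
- **Eraser:** It reads about 2.5 mm from its first measurement. I never touched it, and I think the difference comes from the coarse first outline.
- **Notes and pencil cup:** I did not measure these again at the end. The arm did not go near either of them.

**Disagreements:** The top and wrist cameras differed by a steady 2–3 mm, mostly in y. I went by the wrist camera, because it matched the gripper contacts. Three estimates of the lens's sideways position spread over about 2 mm, so the centring is uncertain by about 1–2 mm.

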